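# Fit the right bayonet cap on the solar lantern and hold it half-way, unlocked

### The arm

A 6-joint arm with a two-finger parallel gripper is mounted at the origin on the work surface. World frame = base frame: x ahead of the robot, y to its left, z up, the work surface at z = 0. Lengths are in m, angles in rad, forces in N, time in s.
With the tool pointing down it reaches from about 0.35 to 0.725 m from the base axis. Payload 4.3 kg.
Tool frame: the origin (TCP) lies between the finger pads; the fingertips stand 8 mm ahead of it and the grasp point (between the pads) lies 11 mm behind it (ctrl.tip_extent is the distance from the TCP to the fingertips, in m); z points along the fingers, y is the line along which they close (so a half turn about z gives the same grasp; the last joint's range is limited). The gripper opens to 85 mm and grips with 20 to 120 N. Pads are 22 mm wide; open, the fingers measure 114 mm over their backs; the gripper's body (76 mm by 85 mm) begins 54 mm behind the grasp point. The pads swing forward as they close: fully open they stand 13 mm farther back than shut.
Start: joints at [-1.217, 0.377, 0.081, 1.274, 0, 1.46], TCP at [0.257, -0.514, 0.239] pointing down, gripper open.
Joint ranges: [-2.72, 2.72], [-0.84, 1.66], [-1.02, 1.22], [-1.77, 2.12], [-1.37, 1.28], [-3.14, 3.14]. Speed limits (rad/s): [2.57, 2.57, 3.14, 3.14, 3.14, 3.14].

### API

Orientations are given as a 3x3 rotation matrix whose columns are the frame's x, y, z axes.
In Python, from workcell import ctrl gives the robot as it stands.
- The arm moves only by the shell command python3 -m inch 'ROWS'. ROWS is JSON, a list of rows, each an object of numbers: "grip": the closure, from 0 (fully open) to 1 (shut); "dx", "dy", "dz": the shift along the world's x, y, z in m; "spin": the turn about the world's z in degrees. A call has 1 to 12 rows; each row is the pose to reach, as a shift and turn from the pose commanded when the call began; what a row does not reach only later rows make up. A row lasts 1/10 s, in which the tool goes at most 50 mm and 8.59 degrees, less where a joint would pass 70% of its speed; a pose out of reach is approached as far as the arm can. A call with a gripper value outside its range is refused whole. The fingers move at their own pace and stop on an object; the grip force is fixed at half the most. Time passes only in rows, so rows that repeat a pose let the fingers close. It gives the time, the measured TCP pose, the force, the opening and the grip force at its end, in the units of the state.
- ctrl.get_state(): the state, without advancing time (a new reading comes with each control period).
- ctrl.read_camera(name): name is "scene" or "side" or "wrist"; returns the picture (420x560x3 uint8, red, green, blue); there is no depth.
- ctrl.camera_info(name): a dict with "fx", "fy", "cx", "cy" (pixels), "view" (4x4, takes a point from world to camera coordinates); the wrist camera has in their place "T_tool_cam" (4x4, takes a point from camera to tool coordinates, whose origin is the TCP and whose axes are the flange's). Camera axes: x right, y down, z forward; pixel columns grow to the right and rows downward; lengths in m; the calibration is good to about 2 mm. A picture is of the moment at which its call begins: read the wrist's pose just before it. camera_info takes no time and is no camera call.
- ctrl.finish_job(): hands the job in; it is judged then, once.
The state is a dict: "t": time; "qpos": joint angles; "qvel": joint speeds; "joint_torque": joint torques, N m; "ee_pos": TCP position; "tcp_rot": TCP orientation; "ft_force": force on the tool from outside, world axes, zero at the start; "ft_torque": the same for the moment, N m; "gripper_width": finger opening in m; "finger_force": force on a finger pad.
Only numpy, scipy, OpenCV 4.12 (cv2) and the standard library are available. Lean on these libraries where they do the work, as an engineer would, in place of code of your own. Each camera call takes 0.05 s, during which the arm holds its last target. There are 200 camera calls.

### The job

One solar lantern has lost the cap of its battery chamber: of the three loose caps on the ledge, take the one that fits it, let its two lugs down through the notches of the mouth and press it in against the battery spring. Then turn it clockwise to the white half-way dot (half of its quarter turn), never on to the red dot where it clicks locked, and finish still gripping it there so that I can see whether the lamp lights before we lock it. Leave the other two caps, the complete lantern, the mug, the comb and the folded panel where they are.

Things in the scene. Friction and masses are not known exactly. Their poses are not given: they have to be found in the camera images.
- lantern: the open green solar lantern, screwed to the ledge, cannot move. Foot 110 mm wide (screw ears reach 69 mm from the axis), top 92 mm across, flat, 130 mm above the ledge. Origin: centre of the underside; z up; its x axis runs through the two facing notches of the mouth, each with a short white bar outside it. A cap turns only clockwise (from above), 90 degrees to the lock
- mouth (a point): centre of the lantern's mouth, level with the collar's flat top, 130 mm up. Bore 48 mm; notches 32 degrees wide (13 mm at the bore), reaching 30.5 mm from the axis. Collar 8 mm thick. Fully in, the cap's rim lies on the collar, cap origin 16 mm below this point; only within 2 mm of that do the lugs pass under the collar so that the cap can turn. Turned, it cannot lift out
- half_dot (a point): one of two facing white half-way dots on the lantern's top face, 45 degrees clockwise of the notches, 39.5 mm from the axis. The pointer marks of the cap come in line with these dots
- lock_dot (a point): one of two facing red lock dots on the lantern's top face, 90 degrees clockwise of the notches, 39.5 mm from the axis. There, at about 87 degrees, the lugs spring up 2.5 mm into lock pockets: the click, to be avoided
- contact (a joint): sprung brass battery contact inside the mouth: how far it is pressed down, m. 0 at rest, its top 8 mm below the collar's top; 0.008 with the cap fully in, 0.006 with the cap turned under the collar and let up. It pushes the cap up with about 2 N at first touch, 7 N fully in
- cap_m: grey cap that fits: rim 62 mm, plug 44 mm diameter. Two lugs 8 mm wide, 2 to 6 mm above the foot, reach 28 mm from the axis along the cap's x axis, both ways, so a half turn changes nothing. Origin: centre of the plug's foot; z up. Rim underside at 16 mm, rim top 22 mm, full height 46 mm. About 50 g. Stands on its foot on the ledge
- cap_m_grip (a point): middle of the hanging loop on top of the fitting cap, 41 mm above its foot. The loop is an upright bar 40 mm long along the cap's x axis, 12 mm thick, from 22 to 46 mm above the foot: grip it from above across its thickness
- cap_m_mark (a point): white pointer mark on the rim of the fitting cap at the +x end of its loop, in line with a lug, 26.5 mm from the cap's axis and 22 mm above its foot (a like mark at the other end)
- cap_s: look-alike grey cap, too small: rim 50 mm, plug 32 mm diameter, same loop and height; standing loose on the ledge, leave it
- cap_l: look-alike grey cap, too large: rim 74 mm, plug 56 mm diameter, same loop and height; standing loose on the ledge, leave it
- lantern2: the other green lantern, complete with a locked cap of the same size as the right one, 165 mm high, 110 mm wide, loose, leave it. Origin: centre of its underside
- mug: stainless steel mug, 76 mm wide, 85 mm high, loose, leave it. Origin: centre of its underside
- comb: red plastic comb lying flat, 180 x 36 x 5 mm, long axis x, leave it. Origin: centre of its underside
- panel: folded small solar panel lying flat, 150 x 110 x 16 mm, an orange spring clip on its +x edge, leave it. Origin: centre of its underside
There are look-alikes about, which are no part of the job. Leave any blue look-alike of the cap_m alone.

How it is judged:
On the way, in this order (a step that is already met when the one before it is completed fails the run):
1. the fitting cap is picked up in the fingers, clear of the ledge (height (world z) of cap_m above 0.03 m and contact force between the fingers and cap_m above 3 N), for 0.2 s.
2. its lugs are down through the notches, the cap pressed in but not yet turned (z of cap_m in the frame of lantern below 0.1175 m and horizontal distance between cap_m and mouth below 0.005 m and angle between the x axis of cap_m and the x axis of lantern, either way round below 0.3 rad and contact force between the fingers and cap_m above 3 N), for 0.05 s.
At the end, for the whole second after the job is handed in: The fitting cap is in the mouth with its lugs under the collar (foot at most 3.5 mm above fully in, within 5 mm of the axis, level to 0.08 rad), turned clockwise 45 +- 14 degrees from the notches, at rest, gripped by the fingers with over 3 N (z of cap_m in the frame of lantern below 0.1175 m and horizontal distance between cap_m and mouth below 0.005 m and angle between cap_m's own z axis and vertical below 0.08 rad and angle between the x axis of cap_m and the x axis of lantern, either way round between 0.54 and 1.03 rad and ((x of cap_m_mark in the frame of lantern above 0 m and y of cap_m_mark in the frame of lantern below 0 m) or (x of cap_m_mark in the frame of lantern below 0 m and y of cap_m_mark in the frame of lantern above 0 m)) and contact force between the fingers and cap_m above 3 N and linear speed of cap_m below 0.02 m/s and angular speed of cap_m below 0.15 rad/s); the arm keeps its last pose, push and grip.
It fails at once if the cap in the mouth is turned on past 75 degrees, to the lock (z of cap_m in the frame of lantern below 0.121 m and horizontal distance between cap_m and mouth below 0.005 m and angle between the x axis of cap_m and the x axis of lantern, either way round above 1.309 rad).
It fails at once if one of the other two caps is moved more than 20 mm (distance of any of cap_s, cap_l from where it was at the start of the episode above 0.02 m).
It fails at once if the complete lantern, mug, comb or folded panel is moved more than 20 mm (distance of any of lantern2, mug, comb, panel from where it was at the start of the episode above 0.02 m).
It also fails if it takes over 43 s, if anything falls off the work surface, if the arm or the gripper's body presses on something with over 40 N, if the wrist force passes 120 N, or if a joint passes its speed limit or range.

## Working session

There is one attempt and no reset: what is moved stays moved. The work goes in short steps, Python scripts to look and compute and a shell command to move; the robot and the scene stay as the last step left them, time stands still between calls to the robot, and variables do not carry over. Pictures are saved under pics/ and viewed, at most 10 in all, crops included, and the job is handed in when it is done.

```bash
mkdir -p pics; cat > h.py <<'E'
import numpy as np, cv2
from workcell import ctrl
def cam(name):
    s=ctrl.get_state(); im=ctrl.read_camera(name); i=ctrl.camera_info(name)
    if 'view' in i: T=np.linalg.inv(np.array(i['view']))
    else:
        W=np.eye(4); W[:3,:3]=s['tcp_rot']; W[:3,3]=s['ee_pos']; T=W@np.array(i['T_tool_cam'])
    return im,i,T
def ray(i,T,uv,z):
    d=T[:3,:3]@np.array([(uv[0]-i['cx'])/i['fx'],(uv[1]-i['cy'])/i['fy'],1]); o=T[:3,3]
    return o+d*(z-o[2])/d[2]
def proj(i,T,p):
    c=np.linalg.inv(T)@np.append(p,1); return np.array([i['fx']*c[0]/c[2]+i['cx'],i['fy']*c[1]/c[2]+i['cy']])
def save(n,im): cv2.imwrite('pics/'+n,im[:,:,::-1])
E
python3 - <<'E'
from h import *
for n in('scene','side'):
    im,i,T=cam(n); np.save(n+'.npy',im); save(n+'.png',im); print(n,i['fx'],T.round(3).tolist())
print(ctrl.get_state())
E
```

```text
scene 471.76718294178846 [[0.266, 0.558, -0.786, 1.6], [0.964, -0.164, 0.211, -0.245], [-0.011, -0.814, -0.581, 0.91], [0.0, 0.0, 0.0, 1.0]]
side 507.8835206021319 [[0.99, -0.067, 0.125, 0.362], [-0.141, -0.502, 0.853, -1.193], [0.006, -0.862, -0.507, 0.858], [0.0, 0.0, 0.0, 1.0]]
{'t': 0.1, 'qpos': array([-1.21730597e+00,  3.78016028e-01,  7.97834153e-02,  1.27438462e+00,
        2.40728699e-06,  1.46049094e+00]), 'qvel': array([-0.00061695, -0.00179214,  0.00185754,  0.00211866, -0.00156076,
        0.00026448]), 'joint_torque': array([ 1.36880593e-03, -4.64695144e+01,  2.70581961e+01,  1.20700340e-02,
       -9.83469818e-05, -1.26861534e-05]), 'ee_pos': array([ 0.25703336, -0.51373028,  0.23844869]), 'tcp_rot': array([[ 8.94360998e-01,  4.47345515e-01, -6.28092447e-04],
       [ 4.47345910e-01, -8.94359388e-01,  1.70915232e-03],
       [ 2.02841247e-04, -1.80957376e-03, -9.99998342e-01]]), 'ft_force': array([ 0.08022291, -0.41767561, -0.14045292]), 'ft_torque': array([ 0.03118284, -0.00081608, -0.05189845]), 'finger_force': 0.0, 'gripper_width': 0.08509455077347222}
```

View pics/scene.png

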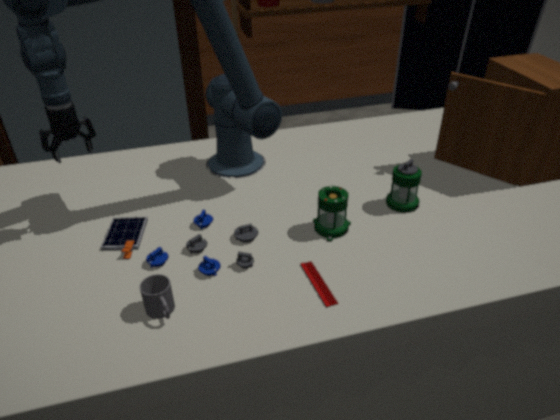

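View pics/side.png

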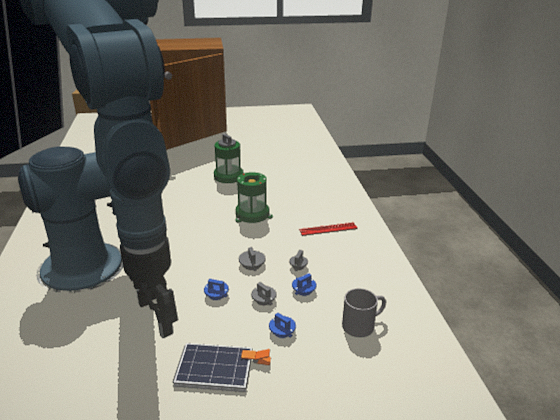

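The scene picture shows grey caps at (197,244), (246,233) and (245,260), and blue look-alikes at (203,220), (157,258) and (209,266). The open lantern is at (333,210) and the complete one at (404,188). Next I measure the rims and enlarge a crop to choose the cap.

```bash
python3 - <<'E'
from h import *
seeds={'scene':[(197,244),(246,233),(245,260)],'side':[(264,295),(252,260),(299,261)]}
for n in seeds:
    im=np.load(n+'.npy'); i=ctrl.camera_info(n); T=np.linalg.inv(np.array(i['view']))
    hsv=cv2.cvtColor(im,cv2.COLOR_RGB2HSV)
    m=((hsv[...,2]<135)&(hsv[...,1]<75)).astype(np.uint8)
    k,l,st,c=cv2.connectedComponentsWithStats(m)
    for j in range(1,k):
        x,y,w,h,a=st[j]
        if 60<a<1500 and any(abs(c[j][0]-s[0])<15 and abs(c[j][1]-s[1])<15 for s in seeds[n]):
            L=ray(i,T,(x,c[j][1]),.022);R=ray(i,T,(x+w,c[j][1]),.022)
            print(n,c[j].round(1),st[j],'w',np.linalg.norm(L-R).round(4),'pos',((L+R)/2).round(3))
a=np.load('scene.npy')[205:285,135:275]; b=np.load('side.npy')[240:345,200:330]
a=cv2.resize(a,(700,400),interpolation=cv2.INTER_CUBIC);save('crop.png',a)
E
```

```text
scene [243.8 234.7] [229 223  30  24 507] w 0.0913 pos [ 0.482 -0.064  0.022]
scene [194.4 246.1] [180 233  28  25 434] w 0.0829 pos [ 0.494 -0.217  0.022]
scene [242.1 262.2] [227 251  28  23 402] w 0.0792 pos [ 0.602 -0.098  0.022]
side [251.5 260.2] [239 248  26  26 424] w 0.0714 pos [ 0.466 -0.069  0.022]
side [298.3 261.6] [290 250  18  22 240] w 0.0493 pos [ 0.592 -0.092  0.022]
side [263.3 295.5] [251 283  25  28 379] w 0.0625 pos [ 0.479 -0.219  0.022]
```

View pics/crop.png

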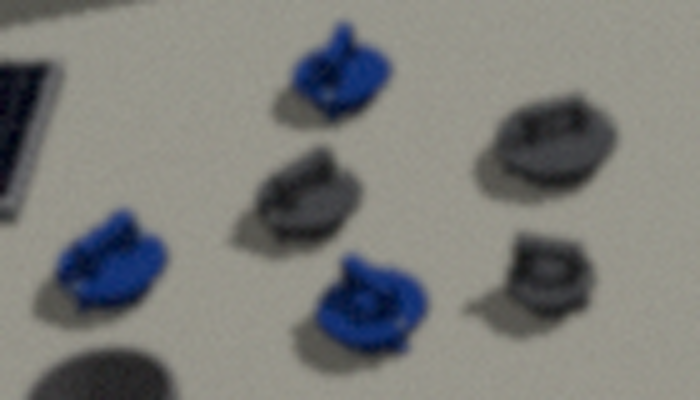

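The crop shows grey rims of about 62.5 mm (middle left, scene (197,244)), 71 mm (upper right, (246,233)) and 49 mm (lower right, (245,260)), measured in the side view. The 62.5 mm one, near (0.48, -0.22), is grey and fits cap_m. I'll look at it from above.

```bash
python3 -m inch '[{"dx":0.03,"dy":0.03,"dz":0.03},{"dx":0.06,"dy":0.06,"dz":0.05},{"dx":0.09,"dy":0.09,"dz":0.05},{"dx":0.12,"dy":0.13,"dz":0.05},{"dx":0.14,"dy":0.17,"dz":0.05},{"dx":0.16,"dy":0.21,"dz":0.05},{"dx":0.18,"dy":0.25,"dz":0.05},{"dx":0.2,"dy":0.28,"dz":0.05},{"dx":0.2,"dy":0.28,"dz":0.05}]'; python3 - <<'E'
from h import *
im,i,T=cam('wrist');np.save('w1.npy',im);np.save('w1T.npy',T);save('w1.png',im);print(np.array(i['T_tool_cam']).round(3).tolist(),i['fx'],T.round(3).tolist())
E
```

```text
[[-0.001, -0.952, -0.305, 0.079], [1.0, -0.001, -0.0, -0.001], [0.0, -0.305, 0.952, -0.135], [0.0, 0.0, 0.0, 1.0]] 318.21811003949193 [[0.447, -0.852, -0.273, 0.327], [-0.895, -0.426, -0.134, -0.478], [-0.002, 0.305, -0.952, 0.373], [0.0, 0.0, 0.0, 1.0]]validation failed for argument at $[0]...
```

View pics/w1.png

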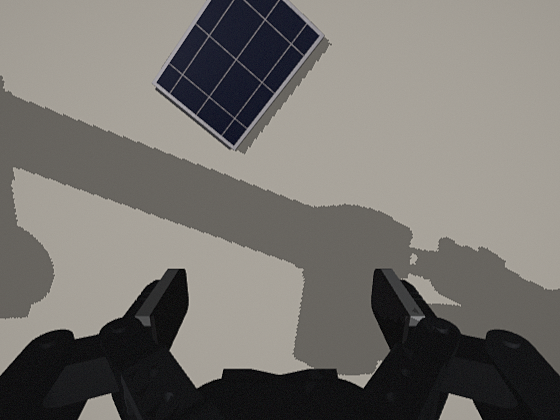

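The call was refused because every row needs all the keys. The arm has not moved, and the picture shows only the panel.

```bash
python3 -m inch '[{"grip":0,"dx":0.03,"dy":0.03,"dz":0.03,"spin":0},{"grip":0,"dx":0.05,"dy":0.06,"dz":0.05,"spin":0},{"grip":0,"dx":0.07,"dy":0.1,"dz":0.05,"spin":0},{"grip":0,"dx":0.09,"dy":0.14,"dz":0.05,"spin":0},{"grip":0,"dx":0.11,"dy":0.18,"dz":0.05,"spin":0},{"grip":0,"dx":0.13,"dy":0.22,"dz":0.05,"spin":0},{"grip":0,"dx":0.15,"dy":0.26,"dz":0.05,"spin":0},{"grip":0,"dx":0.15,"dy":0.26,"dz":0.05,"spin":0},{"grip":0,"dx":0.15,"dy":0.26,"dz":0.05,"spin":0}]'; python3 - <<'E'
from h import *
im,i,T=cam('wrist');np.save('w1.npy',im);np.save('w1T.npy',T);save('w2.png',im);print(T.round(3).tolist())
print(proj(i,T,[.479,-.219,.022]))
E
```

```text
t: 1.05
ee_pos: [0.4074, -0.2535, 0.2892]
tcp_rot: [[0.893, 0.45, -0.0], [0.45, -0.893, -0.0], [-0.001, 0.0, -1.0]]
ft_force: [0.1, -0.8, 0.4]
gripper_width: 0.0857
finger_force: 0.0
[[0.449, -0.851, -0.273, 0.477], [-0.894, -0.428, -0.137, -0.217], [0.0, 0.305, -0.952, 0.424], [0.0, 0.0, 0.0, 1.0]]
[281.49978732 107.49940487]
```

View pics/w2.png

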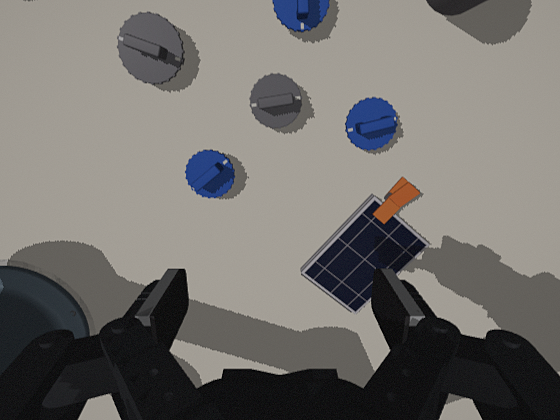

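The fitting cap is at (275,101), with white marks near (251,104) and (299,98). The too-large cap is at (151,48), and blue caps are at (211,174), (372,124) and (301,10).

```bash
cat > meas.py <<'E'
from h import *
def cap(im,i,T,uv,zr=.022,r=34):
    hsv=cv2.cvtColor(im,cv2.COLOR_RGB2HSV)
    x0,y0=int(uv[0])-r,int(uv[1])-r
    s=hsv[y0:y0+2*r,x0:x0+2*r].astype(int)
    w=((s[...,2]>165)).astype(np.uint8)
    k,l,st,c=cv2.connectedComponentsWithStats(w)
    for j in range(1,k):
        if st[j][4]>=3:
            p=ray(i,T,c[j]+[x0,y0],zr); print('white',(c[j]+[x0,y0]).round(1),st[j][4],p.round(4))
E
python3 - <<'E'
from h import *
from meas import cap
im=np.load('w1.npy');T=np.load('w1T.npy');i=ctrl.camera_info('wrist')
print(im[60:140:8,255:300:6].mean(2).astype(int))
g=im[70:135,240:315].astype(int).mean(2); print(g.max())
cap(im,i,T,(275,101))
hsv=cv2.cvtColor(im,cv2.COLOR_RGB2HSV); m=((hsv[...,2]<105)).astype(np.uint8)
k,l,st,c=cv2.connectedComponentsWithStats(m);j=l[115,270];print(st[j],c[j])
cs,_=cv2.findContours((l==j).astype(np.uint8),0,1);e=cv2.fitEllipse(cv2.convexHull(max(cs,key=cv2.contourArea)));print(e,ray(i,T,e[0],.022))
E
```

```text
[[155 156 155 156 157 156 156 155]
 [156 157 157 156 155 156 156 156]
 [156 160  76  86  84  78 159 156]
 [ 96  86  87  86  86  86  85 134]
 [ 88  87  88  86  84  86  78  83]
 [ 88  90  87  87  86  86  88  55]
 [ 87  50  48  55  54  55  54  54]
 [ 91  84  85  80  86  84  86  90]
 [157 142  85  84  84  85  98  97]
 [157 158 156 157 116  91  94 163]]
175.33333333333334
white [274.5  72. ] 4 [ 0.5104 -0.194   0.022 ]
white [280.6  72.1] 7 [ 0.5135 -0.2004  0.022 ]
white [267.  73.] 5 [ 0.5056 -0.1867  0.022 ]
white [287.4  74.6] 7 [ 0.5147 -0.2087  0.022 ]
white [260.8  76.2] 5 [ 0.4992 -0.1817  0.022 ]
white [299.4  84.1] 21 [ 0.5118 -0.2261  0.022 ]
white [254.8  81.2] 6 [ 0.4912 -0.1778  0.022 ]
white [250.6  88. ] 5 [ 0.4822 -0.1765  0.022 ]
white [249.2  93.4] 5 [ 0.476  -0.1776  0.022 ]
white [307.8  93.6] 5 [ 0.507  -0.2398  0.022 ]
white [248.2 101. ] 10 [ 0.4677 -0.1801  0.022 ]
white [298.2  97.2] 4 [ 0.4983 -0.2316  0.022 ]
white [253.7 104.6] 7 [ 0.467  -0.1877  0.022 ]
white [249.6 109. ] 7 [ 0.4602 -0.1854  0.022 ]
white [250.3 113.3] 3 [ 0.4561 -0.1884  0.022 ]
white [263.2 124.9] 42 [ 0.4509 -0.2082  0.022 ]
white [302.7 126.8] 23 [ 0.4706 -0.2524  0.022 ]
white [281.  133.4] 7 [ 0.4516 -0.2321  0.022 ]
white [293.2 133. ] 5 [ 0.4588 -0.2453  0.022 ]
white [287.6 133.9] 7 [ 0.4548 -0.2396  0.022 ]
[ 250   73   64   61 2702] [280.11917098 103.29681717]
((280.6404724121094, 103.48519134521484), (54.65176010131836, 66.73320007324219), 124.11802673339844) [ 0.48262156 -0.21601862  0.022     ]
```

Mark spacing is 53.8 mm against the specified 53 mm. That puts the cap centre at (0.4826, -0.210), with the loop axis at -54.5°. Next I locate the lantern roughly and look at its mouth before gripping.

```bash
python3 - <<'E'
from h import *
for n,uv in(('scene',(333,196)),('side',(252,180))):
    i=ctrl.camera_info(n);print(n,ray(i,np.linalg.inv(np.array(i['view'])),uv,.13))
print(ctrl.get_state()['qpos'])
E
```

```text
scene [0.50967786 0.20682315 0.13      ]
side [0.49526561 0.19886991 0.13      ]
[-6.90360075e-01  1.73748549e-01 -6.51555169e-02  1.33196073e+00
 -5.76653250e-04  1.98686701e+00]
```

```bash
python3 -m inch '[{"grip":0,"dx":0.01,"dy":0.04,"dz":0.02,"spin":0},{"grip":0,"dx":0.02,"dy":0.085,"dz":0.03,"spin":0},{"grip":0,"dx":0.03,"dy":0.13,"dz":0.03,"spin":0},{"grip":0,"dx":0.03,"dy":0.175,"dz":0.03,"spin":0},{"grip":0,"dx":0.03,"dy":0.22,"dz":0.03,"spin":0},{"grip":0,"dx":0.03,"dy":0.265,"dz":0.03,"spin":0},{"grip":0,"dx":0.03,"dy":0.31,"dz":0.03,"spin":0},{"grip":0,"dx":0.03,"dy":0.355,"dz":0.03,"spin":0},{"grip":0,"dx":0.03,"dy":0.4,"dz":0.03,"spin":0},{"grip":0,"dx":0.03,"dy":0.42,"dz":0.03,"spin":0},{"grip":0,"dx":0.03,"dy":0.42,"dz":0.03,"spin":0},{"grip":0,"dx":0.03,"dy":0.42,"dz":0.03,"spin":0}]'; python3 - <<'E'
from h import *
im,i,T=cam('wrist');np.save('w3.npy',im);np.save('w3T.npy',T)
u=proj(i,T,[.5,.2,.13]).astype(int);print(u)
x0,y0=max(0,u[0]-100),max(0,u[1]-75);x0=min(x0,360);y0=min(y0,270);print(x0,y0)
save('w3.png',cv2.resize(im[y0:y0+150,x0:x0+200],(800,600),interpolation=cv2.INTER_CUBIC))
hsv=cv2.cvtColor(im,cv2.COLOR_RGB2HSV).astype(int)
for nm,m in(('white',(hsv[...,2]>190)&(hsv[...,1]<50)),('red',(hsv[...,1]>120)&(hsv[...,2]>90)&((hsv[...,0]<8)|(hsv[...,0]>172)))):
    k,l,st,c=cv2.connectedComponentsWithStats(m.astype(np.uint8))
    for j in range(1,k):
        p=ray(i,T,c[j],.13)
        if st[j][4]>2 and np.hypot(p[0]-.5,p[1]-.2)<.07: print(nm,c[j].round(1),st[j][2:],p.round(4))
E
```

```text
t: 2.3
ee_pos: [0.4377, 0.1645, 0.3191]
tcp_rot: [[0.895, 0.446, -0.0], [0.446, -0.895, -0.001], [-0.001, 0.001, -1.0]]
ft_force: [-0.1, -0.6, 0.3]
gripper_width: 0.0852
finger_force: 0.0
[276 115]
176 40
red [304.9 105.9] [ 7  7 43] [0.5205 0.1794 0.13  ]
red [224.7 119.1] [ 7  7 41] [0.4747 0.2439 0.13  ]
```

View pics/w3.png

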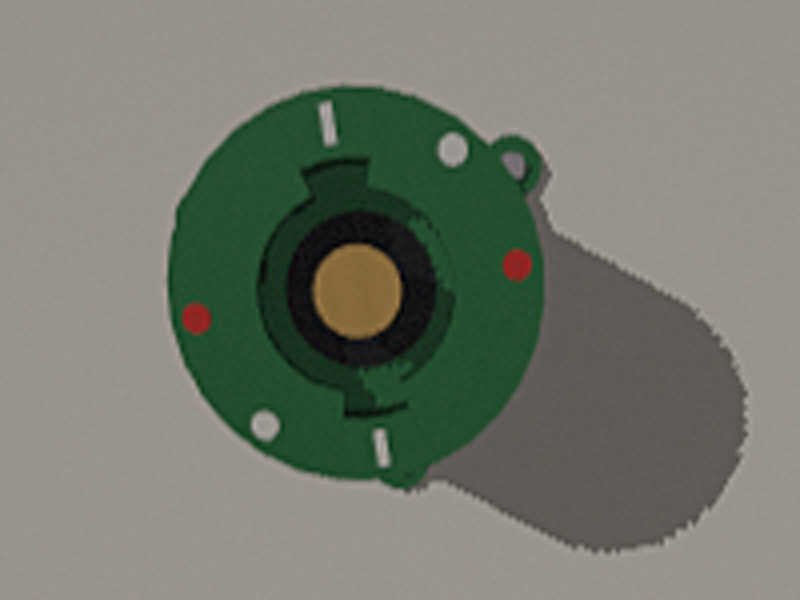

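The open mouth shows red dots at (304.9,105.9) and (224.7,119.1), 79.1 mm apart as specified. The white dots are near (289,77) and (242,146), and the bars near (258,71) and (271,152).

```bash
python3 - <<'E'
from h import *
im=np.load('w3.npy');T=np.load('w3T.npy');i=ctrl.camera_info('wrist')
hsv=cv2.cvtColor(im,cv2.COLOR_RGB2HSV).astype(int)
m=(hsv[...,2]>130)&(hsv[...,1]<60)
k,l,st,c=cv2.connectedComponentsWithStats(m.astype(np.uint8))
for j in range(1,k):
    p=ray(i,T,c[j],.13)
    if st[j][4]>2 and st[j][4]<200 and np.hypot(p[0]-.5,p[1]-.21)<.06: print(c[j].round(1),st[j][2:],p.round(4),np.degrees(np.arctan2(p[1]-.2117,p[0]-.4976)).round(1))
E
```

```text
[257.6  70.5] [ 4 10 29] [0.5286 0.2338 0.13  ] 35.5
[288.8  77. ] [ 7  7 41] [0.5366 0.2051 0.13  ] -9.6
[241.7 145.9] [ 7  7 37] [0.4586 0.2183 0.13  ] 170.3
[271.  151.7] [ 3  9 21] [0.4665 0.1895 0.13  ] -144.5
```

Mouth centre is (0.4976, 0.2117) and the notch axis is at 35.5°. The half dots at -9.6° agree with 45° clockwise. Back to the cap now: dx +0.045, dy -0.374, spin +98.8.

```bash
python3 -m inch '[{"grip":0,"dx":0.005,"dy":-0.04,"dz":0,"spin":8.5},{"grip":0,"dx":0.01,"dy":-0.08,"dz":0,"spin":17},{"grip":0,"dx":0.015,"dy":-0.12,"dz":0,"spin":25.5},{"grip":0,"dx":0.02,"dy":-0.16,"dz":0,"spin":34},{"grip":0,"dx":0.025,"dy":-0.2,"dz":-0.02,"spin":42.5},{"grip":0,"dx":0.03,"dy":-0.24,"dz":-0.04,"spin":51},{"grip":0,"dx":0.035,"dy":-0.28,"dz":-0.06,"spin":59.5},{"grip":0,"dx":0.04,"dy":-0.32,"dz":-0.08,"spin":68},{"grip":0,"dx":0.045,"dy":-0.35,"dz":-0.1,"spin":76.5},{"grip":0,"dx":0.045,"dy":-0.374,"dz":-0.13,"spin":85},{"grip":0,"dx":0.045,"dy":-0.374,"dz":-0.16,"spin":93},{"grip":0,"dx":0.045,"dy":-0.374,"dz":-0.18,"spin":98.8}]';python3 -m inch '[{"grip":0,"dx":0,"dy":0,"dz":0,"spin":0},{"grip":0,"dx":0,"dy":0,"dz":0,"spin":0}]'; python3 - <<'E'
from h import *
from meas import cap
im,i,T=cam('wrist');np.save('w4.npy',im);np.save('w4T.npy',T)
u=proj(i,T,[.4826,-.2097,.022]);print(u)
for s in(-1,1): print(proj(i,T,[.4826+s*.0154,-.2097-s*.0216,.022]))
save('w4.png',im)
E
```

```text
t: 3.55
ee_pos: [0.48, -0.2108, 0.1371]
tcp_rot: [[-0.556, 0.831, -0.002], [0.831, 0.556, 0.001], [0.002, -0.001, -1.0]]
ft_force: [-0.2, -0.4, -0.4]
gripper_width: 0.0849
finger_force: 0.0
t: 3.75
ee_pos: [0.4814, -0.2094, 0.1397]
tcp_rot: [[-0.551, 0.835, -0.001], [0.835, 0.551, 0.0], [0.0, -0.0, -1.0]]
ft_force: [0.9, -0.1, 0.4]
gripper_width: 0.0852
finger_force: 0.0
[279.41815421 209.20820978]
[278.21350709 177.86121114]
[280.55150456 238.69994325]
```

View pics/w4.png

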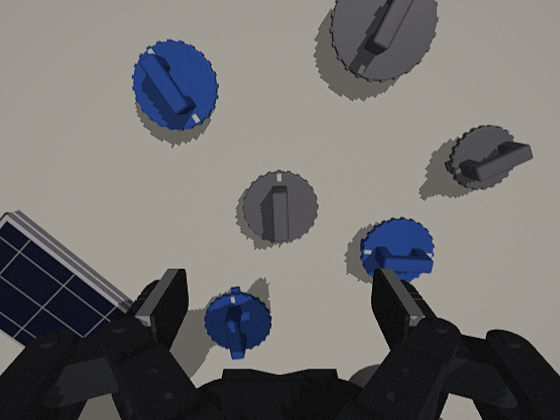

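The cap is centred as predicted at (279,207), with its mark at (279,177) where I projected it, and the finger lanes are clear. I descend so the TCP reaches z = 0.032 and close.

```bash
python3 -m inch '[{"grip":0,"dx":0.001,"dy":0,"dz":-0.04,"spin":2},{"grip":0,"dx":0.001,"dy":0,"dz":-0.07,"spin":2},{"grip":0,"dx":0.001,"dy":0,"dz":-0.095,"spin":2},{"grip":0,"dx":0.001,"dy":0,"dz":-0.107,"spin":2},{"grip":0,"dx":0.001,"dy":0,"dz":-0.107,"spin":2},{"grip":0,"dx":0.001,"dy":0,"dz":-0.107,"spin":2},{"grip":1,"dx":0.001,"dy":0,"dz":-0.107,"spin":2},{"grip":1,"dx":0.001,"dy":0,"dz":-0.107,"spin":2},{"grip":1,"dx":0.001,"dy":0,"dz":-0.107,"spin":2},{"grip":1,"dx":0.001,"dy":0,"dz":-0.107,"spin":2},{"grip":1,"dx":0.001,"dy":0,"dz":-0.107,"spin":2},{"grip":1,"dx":0.001,"dy":0,"dz":-0.107,"spin":2}]'
```

```text
t: 5.0
ee_pos: [0.4833, -0.2083, 0.0324]
tcp_rot: [[-0.584, 0.812, 0.0], [0.812, 0.584, -0.0], [-0.0, 0.0, -1.0]]
ft_force: [-0.7, -0.5, 1.1]
gripper_width: 0.0107
finger_force: 59.2
```

Gripped: opening 10.7 mm, 59 N. Now I lift, carry and turn +90°.

```bash
python3 -m inch '[{"grip":1,"dx":0,"dy":0,"dz":0.03,"spin":0},{"grip":1,"dx":0,"dy":0,"dz":0.07,"spin":0},{"grip":1,"dx":0,"dy":0,"dz":0.11,"spin":0},{"grip":1,"dx":0,"dy":0.02,"dz":0.15,"spin":6},{"grip":1,"dx":0.002,"dy":0.055,"dz":0.17,"spin":14},{"grip":1,"dx":0.004,"dy":0.095,"dz":0.17,"spin":22},{"grip":1,"dx":0.006,"dy":0.135,"dz":0.17,"spin":30},{"grip":1,"dx":0.008,"dy":0.175,"dz":0.17,"spin":38},{"grip":1,"dx":0.01,"dy":0.215,"dz":0.17,"spin":46},{"grip":1,"dx":0.012,"dy":0.255,"dz":0.17,"spin":54},{"grip":1,"dx":0.014,"dy":0.295,"dz":0.17,"spin":62},{"grip":1,"dx":0.014,"dy":0.335,"dz":0.17,"spin":70}]'; python3 -m inch '[{"grip":1,"dx":0,"dy":0.03,"dz":0,"spin":8},{"grip":1,"dx":0,"dy":0.06,"dz":0,"spin":14},{"grip":1,"dx":0,"dy":0.08,"dz":0,"spin":19.8},{"grip":1,"dx":0,"dy":0.085,"dz":0,"spin":19.8},{"grip":1,"dx":0,"dy":0.085,"dz":0,"spin":19.8},{"grip":1,"dx":0,"dy":0.085,"dz":0,"spin":19.8}]'; python3 - <<'E'
from h import *
im,i,T=cam('wrist');np.save('w5.npy',im);np.save('w5T.npy',T);save('w5.png',im)
s=ctrl.get_state();print(s['ee_pos'],s['qpos'].round(2),np.degrees(np.arctan2(s['tcp_rot'][1,0],s['tcp_rot'][0,0])))
E
```

```text
t: 6.2
ee_pos: [0.4971, 0.1284, 0.2022]
tcp_rot: [[-0.961, -0.277, -0.0], [-0.277, 0.961, 0.0], [0.0, 0.0, -1.0]]
ft_force: [0.9, -0.5, -0.8]
gripper_width: 0.0109
finger_force: 59.1
t: 6.8
ee_pos: [0.4971, 0.2108, 0.2022]
tcp_rot: [[-0.815, -0.58, -0.0], [-0.58, 0.815, -0.001], [0.001, -0.0, -1.0]]
ft_force: [-0.1, -0.9, -0.3]
gripper_width: 0.0107
finger_force: 59.0
[0.49721347 0.2106962  0.2022359 ] [ 0.28  0.32 -0.1   1.15 -0.   -0.33] -144.59371515891488
```

View pics/w5.png

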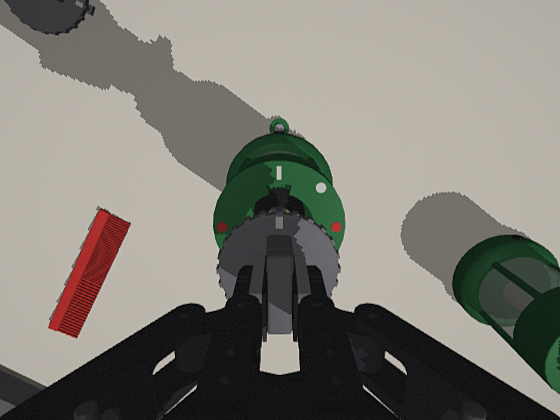

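The cap hangs over the mouth. Its front mark is at (279,221), the bar at (279,172) and the red dots at (222,228) and (337,227). Now I compute the offset from the mark.

```bash
python3 - <<'E'
from h import *
im=np.load('w5.npy');T=np.load('w5T.npy');i=ctrl.camera_info('wrist')
hsv=cv2.cvtColor(im,cv2.COLOR_RGB2HSV).astype(int)
for nm,m in(('w',(hsv[...,2]>120)&(hsv[...,1]<60)),('r',(hsv[...,1]>120)&(hsv[...,2]>80)&((hsv[...,0]<8)|(hsv[...,0]>172)))):
    k,l,st,c=cv2.connectedComponentsWithStats(m[150:250,200:350].astype(np.uint8))
    for j in range(1,k):
        if 8<st[j][4]<150:
            uv=c[j]+[200,150];print(nm,uv.round(1),st[j][2:],ray(i,T,uv,.13).round(4),ray(i,T,uv,.192).round(4))
s=ctrl.get_state();a=np.radians(35.5-180);print('expected mark',np.array([.4972,.2107])+.0265*np.array([np.cos(a),np.sin(a)]))
E
```

```text
w [235.4 153.8] [7 8 9] [0.473  0.1601 0.13  ] [0.4612 0.1622 0.192 ]
w [228.9 165. ] [ 7 13 15] [0.4815 0.1606 0.13  ] [0.4672 0.1625 0.192 ]
w [278.9 172.5] [ 5 14 68] [0.4667 0.19   0.13  ] [0.4568 0.1832 0.192 ]
w [224.7 180.7] [ 4 14 17] [0.492  0.1639 0.13  ] [0.4745 0.1649 0.192 ]
w [320.6 187.3] [11 11 93] [0.4587 0.2185 0.13  ] [0.4512 0.2031 0.192 ]
r [221.7 226.9] [10  9 74] [0.5208 0.1798 0.13  ] [0.4947 0.176  0.192 ]
r [335.8 226.6] [10 10 78] [0.4748 0.2441 0.13  ] [0.4625 0.221  0.192 ]
expected mark [0.47562594 0.19531137]
```

```bash
python3 - <<'E'
from h import *
im=np.load('w5.npy');T=np.load('w5T.npy');i=ctrl.camera_info('wrist')
g=cv2.cvtColor(im,cv2.COLOR_RGB2HSV)[208:236,268:292]
m=(g[...,2]>95)&(g[...,1]<70)
k,l,st,c=cv2.connectedComponentsWithStats(m.astype(np.uint8))
for j in range(1,k):
    if st[j][4]>8: uv=c[j]+[268,208];print(uv,st[j],ray(i,T,uv,.192).round(4))
print(g[8:20,6:16,2])
E
```

```text
[278.96153846 222.07692308] [ 8  9  7 12 78] [0.4766 0.1972 0.192 ]
[[ 66  68  82  79  77  76  78  80  83  61]
 [ 59  79 114 110 107 106 109 111 110  56]
 [ 57  77 122 117 118 117 116 119 121  52]
 [ 58  74 121 116 114 114 115 116 118  53]
 [ 57  76 120 116 115 114 115 116 120  53]
 [ 60  73 122 115 114 113 115 115 119  54]
 [ 59  75 120 115 111 115 114 116 119  54]
 [ 61  74 124 113 113 115 113 115 118  54]
 [ 58  73 119 115 113 114 113 116 119  52]
 [ 58  76 120 115 114 115 114 118 119  53]
 [ 59  75 121 117 115 114 115 117 120  52]
 [ 59  76 125 119 118 118 119 121 122  53]]
```

In the same view the cap and lantern centres agree to within 1 mm and 0.1°, so no shift is needed. I lower gradually.

```bash
python3 -m inch '[{"grip":1,"dx":0,"dy":0,"dz":-0.015,"spin":0},{"grip":1,"dx":0,"dy":0,"dz":-0.03,"spin":0},{"grip":1,"dx":0,"dy":0,"dz":-0.036,"spin":0},{"grip":1,"dx":0,"dy":0,"dz":-0.04,"spin":0},{"grip":1,"dx":0,"dy":0,"dz":-0.044,"spin":0},{"grip":1,"dx":0,"dy":0,"dz":-0.046,"spin":0},{"grip":1,"dx":0,"dy":0,"dz":-0.046,"spin":0}]'
```

```text
t: 7.55
ee_pos: [0.4973, 0.2117, 0.1564]
tcp_rot: [[-0.814, -0.581, 0.0], [-0.581, 0.814, 0.0], [-0.0, 0.0, -1.0]]
ft_force: [-0.2, 0.9, 0.5]
gripper_width: 0.0107
finger_force: 59.0
```

```bash
python3 -m inch '[{"grip":1,"dx":0,"dy":0,"dz":-0.003,"spin":0},{"grip":1,"dx":0,"dy":0,"dz":-0.006,"spin":0},{"grip":1,"dx":0,"dy":0,"dz":-0.008,"spin":0},{"grip":1,"dx":0,"dy":0,"dz":-0.009,"spin":0},{"grip":1,"dx":0,"dy":0,"dz":-0.01,"spin":0},{"grip":1,"dx":0,"dy":0,"dz":-0.01,"spin":0}]'
```

```text
t: 8.15
ee_pos: [0.4979, 0.2119, 0.1469]
tcp_rot: [[-0.814, -0.581, 0.001], [-0.581, 0.814, 0.0], [-0.001, -0.001, -1.0]]
ft_force: [1.2, -0.5, 5.2]
gripper_width: 0.0109
finger_force: 59.8
```

```bash
python3 -m inch '[{"grip":1,"dx":0,"dy":0,"dz":-0.0008,"spin":0},{"grip":1,"dx":0,"dy":0,"dz":-0.0015,"spin":0},{"grip":1,"dx":0,"dy":0,"dz":-0.0015,"spin":0}]'
```

```text
t: 8.45
ee_pos: [0.4981, 0.2117, 0.1464]
tcp_rot: [[-0.814, -0.581, 0.002], [-0.581, 0.814, 0.0], [-0.002, -0.001, -1.0]]
ft_force: [-1.2, -1.3, 10.6]
gripper_width: 0.0104
finger_force: 60.4
```

The rim is seated: force rose to 10.6 N and z stopped. Next I turn clockwise in two stages.

```bash
python3 -m inch '[{"grip":1,"dx":0,"dy":0,"dz":0,"spin":-5},{"grip":1,"dx":0,"dy":0,"dz":0,"spin":-10},{"grip":1,"dx":0,"dy":0,"dz":0,"spin":-15},{"grip":1,"dx":0,"dy":0,"dz":0,"spin":-20},{"grip":1,"dx":0,"dy":0,"dz":0,"spin":-25},{"grip":1,"dx":0,"dy":0,"dz":0,"spin":-25}]'; python3 - <<'E'
from workcell import ctrl
print(ctrl.get_state()['ft_torque'])
E
```

```text
t: 9.05
ee_pos: [0.4975, 0.2124, 0.1463]
tcp_rot: [[-0.983, -0.182, 0.001], [-0.182, 0.983, 0.002], [-0.002, 0.002, -1.0]]
ft_force: [-1.6, -0.1, 10.2]
gripper_width: 0.0105
finger_force: 60.4
[ 0.14603877  0.60869083 -0.02070323]
```

It turns freely with little torque. The remaining turn is -20°.

```bash
python3 -m inch '[{"grip":1,"dx":0,"dy":0,"dz":0,"spin":-5},{"grip":1,"dx":0,"dy":0,"dz":0,"spin":-10},{"grip":1,"dx":0,"dy":0,"dz":0,"spin":-15},{"grip":1,"dx":0,"dy":0,"dz":0,"spin":-20},{"grip":1,"dx":0,"dy":0,"dz":0,"spin":-20},{"grip":1,"dx":0,"dy":0,"dz":0,"spin":-20},{"grip":1,"dx":0,"dy":0,"dz":0,"spin":-20}]'; python3 - <<'E'
from h import *
im,i,T=cam('wrist');save('w6.png',im[60:360,80:480])
s=ctrl.get_state();print(s['ee_pos'],s['ft_torque'],np.degrees(np.arctan2(s['tcp_rot'][1,0],s['tcp_rot'][0,0])))
E
```

```text
t: 9.75
ee_pos: [0.4976, 0.2127, 0.1463]
tcp_rot: [[-0.986, 0.164, 0.001], [0.164, 0.986, 0.003], [-0.001, 0.003, -1.0]]
ft_force: [-2.7, 1.0, 9.5]
gripper_width: 0.0108
finger_force: 60.4
[0.49757167 0.21269807 0.14627853] [ 0.34641547  0.52914584 -0.02492517] 170.55701611501308
```

View pics/w6.png

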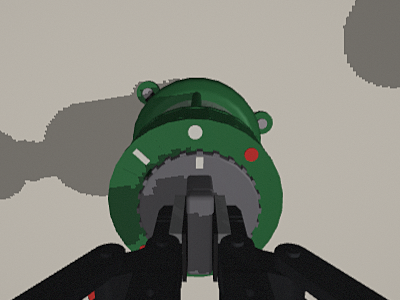

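In the crop the cap's mark at (199,162) lines up with the white half-way dot at (195,132). The red dot at (251,155) is still 45° on, and the rim lies on the collar. I'm handing in.

```bash
python3 -c "
from workcell import ctrl
print(ctrl.finish_job())"
```

```text
the job is handed in; nothing more can be done
None
```

The fitting cap is pressed into the open lantern and turned 45° clockwise to the white half-way dot, not locked and still gripped; I handed the job in at about 9.8 s, and no verdict came back.

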